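Hold an adapter in the corner of a labelling jig

TASK

Fetch the mains adapter, set it flat on the open end of the labelling jig's plate, lengthwise with the track, and slide it along the plate under the low gate until its leading end meets the stop. There press it firmly into the corner, against the fence and down on the plate together with one slanting push, and finish while still holding it pressed like that: do not let go. Do not ram the jig, and leave the other things on the worktop where they are.

Things in the scene. Friction and masses are not known exactly. Their poses are not given: they have to be found in the camera images.
- adapter: loose black mains adapter brick without cord, a plain box 50 x 85 x 34 mm, about 0.15 to 0.3 kg, lying flat on the worktop on the robot's left; origin at the centre of its underside, x across the 50 mm width, y along the 85 mm length, z up. Both ends serve equally as the leading end. Rigid; grasp it across the 50 mm width.
- jig: labelling jig, fixed to the worktop on the robot's right: metal plate with a low bar (fence) along one side, a low gate and a stop block at its far end. Origin on the worktop; x points along the track from the open end toward gate and stop, y toward the fence, z up. The plate covers x -102 to +82 mm and y -57 to +57 mm. It does not move during a run.
- jig_gate: the low gate across the track, over jig x +30 to +60 mm: two posts, inner faces at jig y -37 and +40 mm, and a crossbar with its underside 40 mm and its top 48 mm above the plate (the adapter is 34 mm high). Between fence and opposite post 62 mm are free. Origin on the plate's top at jig x +45, y 0; axes as the jig's.
- jig_plate: the jig's plate, top face 8 mm above the worktop; origin at the middle of its underside, 4 mm above the worktop; axes as the jig's. Dry contact, friction coefficient about 0.5 to 0.7: once pressed down hard the adapter no longer slides freely, so part of a sideways push is lost to the plate.
- jig_fence: the fence: steel bar 180 x 14 mm, standing only 10 mm above the plate (top 18 mm above the worktop), along the jig's +y side; its face toward the track is at jig y = +25 mm; origin at the middle of its underside; axes as the jig's. The adapter stands 24 mm above it, so a finger fits over it if its tip stays at least 12 mm above the adapter's underside.
- jig_stop: the stop: steel block 16 x 50 x 22 mm high above the plate, across the track behind the gate; its face toward the open end is at jig x = +60 mm; origin at the middle of the lower edge of that face; axes as the jig's.
- seat (a point): point on the plate's top face, at jig x +17.5, y 0, z +8 mm, where the adapter's origin lies when it touches stop and fence; axes as the jig's. The adapter's length then lies along x, its front 30 mm under the gate, its rear 55 mm in the open; grasp it about 20 mm behind its middle so that the fingers stay clear of the gate.
- green_tape: green roll of tape lying flat, 69 mm wide, 19 mm high, near the left edge; origin under its centre. Leave alone. A shelf hangs over the back of the worktop, beyond x = 0.72 m and from 0.41 m up: keep the arm in front of it.
- board: small green circuit board on feet, 48 x 68 x 12 mm, at the back left; origin under its middle. Leave alone.
- cutters: red-handled flush cutters, 57 x 104 x 13 mm, lying at the front, in front of the white test fixture (fixed, about 0.11 m high, between the adapter's place and the jig); origin under the middle. Leave alone.

How it is judged (in metres and radians):
On the way, in this order (a step that is already met when the one before it is completed fails the run):
1. the adapter lies flat on the plate, lengthwise with the track, its leading end still short of the gate (z of adapter in the frame of seat between -0.004 and 0.004 m and angle between adapter's own z axis and vertical below 0.06 rad and x of adapter in the frame of seat between -0.11 and -0.032 m and y of adapter in the frame of seat between -0.03 and 0.006 m and angle between the y axis of adapter and the x axis of seat, either way round below 0.15 rad and contact force between adapter and jig_plate above 0.3 N), for 0.1 s.
2. still down on the plate, its leading end has slid under the gate (z of adapter in the frame of seat between -0.004 and 0.004 m and angle between adapter's own z axis and vertical below 0.06 rad and x of adapter in the frame of seat above -0.022 m and y of adapter in the frame of seat between -0.015 and 0.006 m), for 0.1 s.
At the end, for the whole second after the job is handed in: Adapter in the jig's corner (origin within 3 mm of the seat along and across the track, flat to 4 mm, in line to 0.04 rad), at rest, and still pressed by the robot with at least 3 N on the fence and 6 N on the plate (weight included) together (z of adapter in the frame of seat between -0.004 and 0.004 m and angle between adapter's own z axis and vertical below 0.06 rad and x of adapter in the frame of seat between -0.003 and 0.003 m and y of adapter in the frame of seat between -0.003 and 0.003 m and angle between the y axis of adapter and the x axis of seat, either way round below 0.04 rad and contact force between adapter and jig_fence above 3 N and contact force between adapter and jig_plate above 6 N and contact force between the fingers and adapter above 3 N and linear speed of adapter below 0.01 m/s); the arm keeps its last pose, push and grip.
It fails at once if the adapter is rammed against the jig with more than 70 N (contact force between adapter and jig_plate above 70 N or contact force between adapter and jig_fence above 70 N or contact force between adapter and jig_stop above 70 N).
It fails at once if another thing is shifted by more than 20 mm (distance of any of green_tape, board, cutters from where it was at the start of the episode above 0.02 m).
It also fails if it takes over 72 s, if anything falls off the work surface, if the arm or the gripper's body presses on something with over 40 N, if the wrist force passes 120 N, or if a joint passes its speed limit or range.

ROBOT

A 6-joint arm with a two-finger parallel gripper is mounted at the origin on a cart in front of the work surface, level with it; the furniture and walls round the work are solid. World frame = base frame: x ahead of the robot, y to its left, z up, the work surface at z = 0. Lengths are in m, angles in degrees, forces in N, time in s.
With the tool pointing down it reaches from about 0.325 to 0.775 m from the base axis. Payload 5.5 kg.
Tool frame: the origin (TCP) lies midway between the tips of the shut fingers; the grasp point (between the pads) lies 19 mm behind it; z points along the fingers, y is the line along which they close (so a half turn about z gives the same grasp; the last joint's range is limited). The gripper opens to 88 mm and grips with 3 to 60 N. Pads are 20 mm wide; open, the fingers measure 115 mm over their backs; the gripper's body (75 mm by 178 mm) begins 61 mm behind the grasp point.
Start: joints at [-78.936, 5.22, 70.514, -0, 104.267, -3.249], TCP at [0.148, -0.581, 0.201] pointing down, gripper open.
Joint ranges: [-164.24, 164.24], [-49.07, 125.15], [9.68, 141.18], [-86.29, 266.29], [3.28, 154.24], [-151.56, 151.56]. Speed limits (degrees/s): [147.25, 147.25, 172.46, 180, 180, 180].

INTERFACE

Orientations are given as a 3x3 rotation matrix whose columns are the frame's x, y, z axes.
In Python, from plant import observe, capture, job_done gives the robot as it stands. The module is installed in compiled form; this text tells all that it offers.
- The arm moves only by the shell command python3 -m crank 'ROWS'. ROWS is JSON, a list of rows, each an object with "linear": the shift along the tool's x, y, z each as a share of 100 mm, from -1 to 1, a list of three; "angular": the turn, a rotation vector about the tool's x, y, z each as a share of 180 degrees, from -1 to 1, a list of three; "fingers": the closure, from 0 (fully open) to 1 (shut). A call has 1 to 5 rows; each row shifts and turns the commanded pose from where the row before left it, along the tool's axes as they then stand; what a row does not reach is not made up. A row lasts 1/8 s, in which the tool goes at most 62.5 mm and 10.7 degrees, less where a joint would pass 70% of its speed; a pose out of reach is approached as far as the arm can. A call with a number of a shift or a turn outside -1 to 1 is refused whole. A call with a gripper value outside its range is refused whole. The fingers move at their own pace and stop on an object; the grip force is fixed at half the most. Time passes only in rows, so rows that do not move let the fingers close. It gives the time, the measured TCP pose, the force, the opening and the grip force at its end, in the units of the state.
- observe(): the state, without advancing time (a new reading comes with each control period).
- capture(name): name is "side" or "top"; returns a dict with "color" (420x560x3 uint8, red, green, blue), "z_map" (420x560 float32, m along the optical axis (not along the pixel's ray), 0 where there is no reading), "K" (3x3 intrinsics, pixels), "dist_coeffs" ([k1, k2, p1, p2, k3] as OpenCV has them; the pictures are not rectified), "eye" and "attitude" of the camera in the world. Camera axes: x right, y down, z forward; pixel columns grow to the right and rows downward; lengths in m; the calibration is good to about 2 mm. A picture is of the moment at which its call begins.
- job_done(): hands the job in; it is judged then, once.
The state is a dict: "clock": time; "q": joint angles; "qvel": joint speeds; "joint_efforts": joint torques, N m; "ee_pos": TCP position; "orientation": TCP orientation; "ft_force": force on the tool from outside, world axes, zero at the start; "wrist_torque": the same for the moment, N m; "gripper_width": finger opening in m; "grip_force": force on a finger pad.
Only numpy, scipy, OpenCV 4.12 (cv2) and the standard library are available. Lean on these libraries where they do the work, as an engineer would, in place of code of your own. Each camera call takes 0.05 s, during which the arm holds its last target. There are 200 camera calls.

## Working session

There is one attempt and no reset: what is moved stays moved. The work goes in short steps, Python scripts to look and compute and a shell command to move; the robot and the scene stay as the last step left them, time stands still between calls to the robot, and variables do not carry over. Pictures are saved under pics/ and viewed, at most 10 in all, crops included, and the job is handed in when it is done.

```bash
mkdir -p pics
cat > h.py <<'E'
import numpy as np, cv2
from plant import observe, capture
def shot(n,f):
    c=capture(n); cv2.imwrite('pics/'+f,c['color'][:,:,::-1]); np.savez(''+n+'.npz',**{k:np.asarray(v) for k,v in c.items()}); return c
def ld(n): return dict(np.load(''+n+'.npz'))
def R(c):
    a=np.asarray(c['attitude'],float); return a
def ray(c,uv):
    uv=np.asarray(uv,float).reshape(-1,1,2)
    p=cv2.undistortPoints(uv,np.asarray(c['K'],float),np.asarray(c['dist_coeffs'],float)).reshape(-1,2)
    return np.c_[p,np.ones(len(p))]@R(c).T
def onplane(c,uv,z):
    d=ray(c,uv); e=np.asarray(c['eye'],float); return e+d*((z-e[2])/d[:,2])[:,None]
def cloud(c,uv):
    uv=np.asarray(uv); z=c['z_map'][uv[:,1],uv[:,0]]; return np.asarray(c['eye'])+ray(c,uv)*z[:,None]
E
python3 - <<'E'
from h import *
for n in('top','side'):
    c=shot(n,n+'0.png'); print(n,c['K'],c['dist_coeffs'],c['eye'],c['attitude'])
print(observe())
E
```

```text
top [[513.9852661    0.         276.60032635]
 [  0.         513.9852661  217.77321975]
 [  0.           0.           1.        ]] [-0.11715333  0.          0.          0.          0.        ] [0.30084724 0.0476801  1.43830704] [[-0.00367935 -0.98632135  0.16479275]
 [-0.99972616  0.00743648  0.02218795]
 [-0.02310992 -0.16466599 -0.98607862]]
side [[534.62149615   0.         276.52512735]
 [  0.         534.62149615 214.69863605]
 [  0.           0.           1.        ]] [-0.07805159  0.          0.          0.          0.        ] [ 0.04643648 -1.1669782   0.7220052 ] [[ 0.92165564 -0.19143555  0.33749566]
 [-0.38760243 -0.41444717  0.82340628]
 [-0.01775511 -0.88971118 -0.45617845]]
{'clock': 0.1, 'q': array([-7.89343571e+01,  5.25814913e+00,  7.05734608e+01, -7.89424645e-04,
        1.04266288e+02, -3.24867987e+00]), 'qvel': array([-0.03398664, -0.19347094, -0.02852445,  0.12877144,  0.03652537,
        0.01066772]), 'joint_efforts': array([ 2.32426202e-03, -4.47858524e+01, -4.07569957e+01,  7.01569766e-02,
        2.84572772e-02, -1.23942605e-04]), 'ee_pos': array([ 0.14828149, -0.58108452,  0.1997417 ]), 'orientation': array([[ 9.68954807e-01,  2.47237668e-01, -3.41048929e-04],
       [ 2.47237890e-01, -9.68953365e-01,  1.67430365e-03],
       [ 8.34904247e-05, -1.70664479e-03, -9.99998540e-01]]), 'ft_force': array([-0.39080179, -0.16531566,  0.03079696]), 'wrist_torque': array([0.00472007, 0.00745986, 0.02501177]), 'grip_force': 0.0, 'gripper_width': 0.08759416390807208}
```

View pics/top0.png

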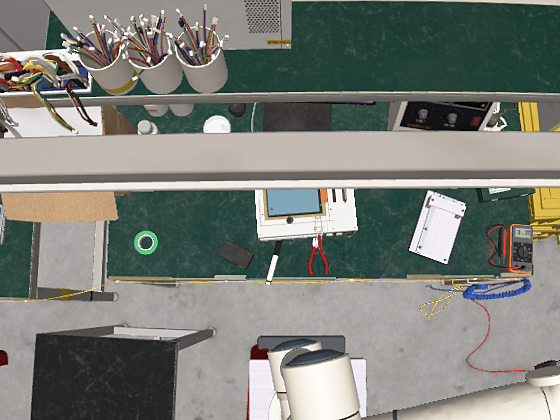

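View pics/side0.png

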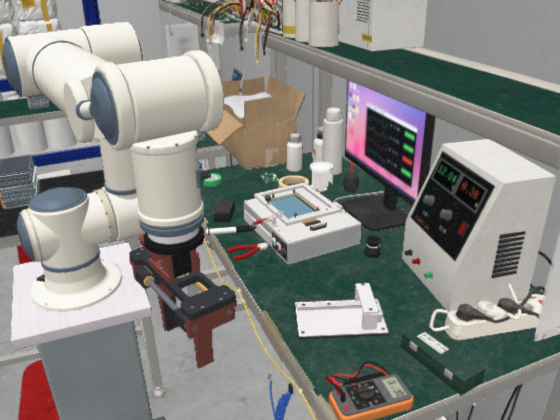

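The top view shows the adapter as a dark brick at about (237,253). The white jig is at about (436,225), with its gate end at the top near (440,195). The side view shows the jig at about (340,315) with its gate near (370,300). I'll enlarge the jig and adapter in both views.

Run:
```python
from h import *
t=ld('top');s=ld('side')
a=cv2.resize(t['color'][180:270,395:475],None,fx=5,fy=5,interpolation=cv2.INTER_CUBIC)
b=cv2.resize(s['color'][275:345,285:395],None,fx=3.5,fy=3.5,interpolation=cv2.INTER_CUBIC)
im=np.zeros((450,790,3),np.uint8); im[:,:400]=a; im[:b.shape[0],400:400+b.shape[1]]=b[:,:390]
d=cv2.resize(t['color'][235:275,215:260],None,fx=4,fy=4,interpolation=cv2.INTER_CUBIC); im[260:260+160,450:450+180]=d
cv2.imwrite('pics/crop.png',im[:,:,::-1])
# depth based
for n,c,(u0,u1,v0,v1) in(('adapter',t,(215,260,235,275)),('jig',t,(395,475,185,270)),('jigside',s,(285,395,275,345))):
    u,v=np.meshgrid(np.arange(u0,u1),np.arange(v0,v1)); uv=np.c_[u.ravel(),v.ravel()]
    P=cloud(c,uv); print(n,np.histogram(P[:,2],bins=np.arange(-.01,.08,.006)))
    g=c['color'][uv[:,1],uv[:,0]].astype(int)
    if n=='adapter': m=(P[:,2]>.028)&(P[:,2]<.042)
    elif n=='jig': m=(P[:,2]>.004)&(g.min(1)>110)
    else: m=(P[:,2]>.004)&(g.min(1)>110)
    Q=P[m]; print(len(Q),Q.mean(0)); r=cv2.minAreaRect((Q[:,:2]*1000).astype(np.float32)); print(r,cv2.boxPoints(r))
```

```text
adapter (array([198, 788, 210,   9,   2,  17, 207, 325,  25,   0,   0,   0,   4,
         2]), array([-0.01 , -0.004,  0.002,  0.008,  0.014,  0.02 ,  0.026,  0.032,
        0.038,  0.044,  0.05 ,  0.056,  0.062,  0.068,  0.074]))
539 [0.43541564 0.19146668 0.03325605]
((452.87249755859375, 183.14138793945312), (85.62802124023438, 91.35628509521484), 64.92415618896484) [[393.3543   163.72191 ]
 [476.10004  125.003494]
 [512.3907   202.56087 ]
 [429.64496  241.27928 ]]
jig (array([ 651, 2628, 1688,  785,  196,   71,   41,   16,    6,   30,  206,
        153,    0,    0]), array([-0.01 , -0.004,  0.002,  0.008,  0.014,  0.02 ,  0.026,  0.032,
        0.038,  0.044,  0.05 ,  0.056,  0.062,  0.068,  0.074]))
2530 [ 0.50031001 -0.34367864  0.11077383]
((409.7664794921875, -223.29483032226562), (197.42938232421875, 571.2529907226562), 33.93318557739258) [[ 168.41992   -41.418728]
 [ 487.30807  -515.3811  ]
 [ 651.11304  -405.17093 ]
 [ 332.22488    68.79144 ]]
jigside (array([   8, 3701, 1711, 1130,  370,   80,   96,   38,   46,   39,  236,
        214,    0,    0]), array([-0.01 , -0.004,  0.002,  0.008,  0.014,  0.02 ,  0.026,  0.032,
        0.038,  0.044,  0.05 ,  0.056,  0.062,  0.068,  0.074]))
3257 [ 0.50868784 -0.38577879  0.0210774 ]
((336.09033203125, -761.0850219726562), (978.89453125, 190.68252563476562), 65.51036834716797) [[   46.436447 -1166.9781  ]
 [  219.96446  -1246.0215  ]
 [  625.7442    -355.1919  ]
 [  452.2162    -276.14856 ]]
```

View pics/crop.png

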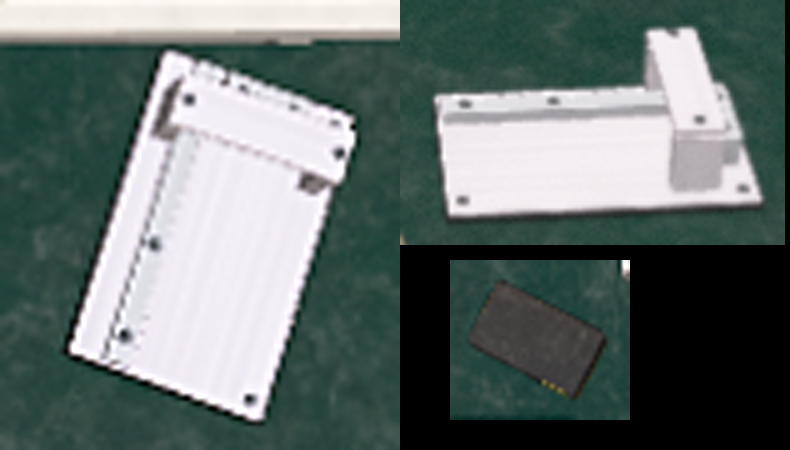

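The enlarged top view shows the fence along the jig's left (+y) side and the gate at the top, so the track runs up and slightly to the right. The plate corners are near pixels (428,190), (409,250) and (447,264). I'll fit lines to the plate edges for an accurate pose, and find the adapter's top face from its dark mask.

```bash
cat > jig.py <<'E'
from h import *
t=ld('top');s=ld('side')
def contour(c,box,f):
    u0,u1,v0,v1=box; g=c['color'][v0:v1,u0:u1]; k=6
    g=cv2.resize(g,None,fx=k,fy=k,interpolation=cv2.INTER_CUBIC).astype(int)
    m=f(g).astype(np.uint8)
    cs,_=cv2.findContours(m,cv2.RETR_EXTERNAL,cv2.CHAIN_APPROX_NONE); p=max(cs,key=cv2.contourArea).reshape(-1,2)
    return (p+.5)/k-.5+[u0,v0]
def line(P,a,b,tol):
    a=np.array(a);b=np.array(b);d=(b-a)/np.linalg.norm(b-a);L=np.linalg.norm(b-a)
    r=P-a; along=r@d; off=r@[-d[1],d[0]]
    Q=P[(along>.1*L)&(along<.9*L)&(abs(off)<tol)].astype(np.float32)
    vx,vy,x,y=cv2.fitLine(Q,cv2.DIST_HUBER,0,.01,.01).ravel(); return np.array([vx,vy]),np.array([x,y]),len(Q)
E
python3 - <<'E'
from jig import *
P=contour(t,(395,475,188,270),lambda g:g.min(2)>140)
W=onplane(t,P,.008)[:,:2]
C=onplane(t,[(428.0,190.4),(409,250.2),(447.4,264.4)],.008)[:,:2]; print('C',C)
S=contour(s,(285,400,270,345),lambda g:g.min(2)>140)
WS=onplane(s,S,.008)[:,:2]
def show(n,W,a,b):
    d,p,k=line(W,a,b,.006); 
    if d@(np.array(b)-a)<0:d=-d
    print(n,k,'ang',np.degrees(np.arctan2(d[1],d[0])),'p',p); return d,p
def inter(l,m):
    A=np.c_[l[0],-m[0]]; x=np.linalg.solve(A,m[1]-l[1]); return l[1]+x[0]*l[0]
L=show('left',W,C[1],C[0]); B=show('bot',W,C[1],C[2])
ex=(C[0]-C[1])/np.linalg.norm(C[0]-C[1])
Rr=show('right',W,C[2],C[2]+ex*.12)
for n,l,m in(('LB',L,B),('RB',Rr,B)): print(n,inter(l,m))
# side corners
cs=onplane(s,[(285+437/3.5-400/3.5,275+95/3.5),(285+50/3.5,275+217/3.5),(285+362/3.5,275+203/3.5)],.008)[:,:2];print('side C',cs)
l2=show('sleft(open)',WS,cs[0],cs[1]); r2=show('front(-y)',WS,cs[1],cs[2]); f2=show('fence side',WS,C[1],C[1]+ex*.1)
print(inter(l2,r2),inter(l2,f2))
# gate bar top, z=.056, by depth, both
for c,b in((t,(395,475,188,270)),(s,(285,400,270,345))):
    u,v=np.meshgrid(np.arange(b[0],b[1]),np.arange(b[2],b[3]));uv=np.c_[u.ravel(),v.ravel()];Q=cloud(c,uv);g=c['color'][uv[:,1],uv[:,0]].min(1)
    Q=Q[(abs(Q[:,2]-.056)<.006)&(g>120)]; r=cv2.minAreaRect((Q[:,:2]*1000).astype(np.float32));print('gate',len(Q),r)
# adapter top plane
A=contour(t,(215,257,235,272),lambda g:(g.max(2)-g.min(2)<22)&(g.max(2)<110)); w=onplane(t,A,.034)[:,:2]*1000
print('adapter',cv2.minAreaRect(w.astype(np.float32)),cv2.boxPoints(cv2.minAreaRect(w.astype(np.float32))))
E
```

```text
C [[ 0.61594234 -0.35329757]
 [ 0.4450611  -0.2904932 ]
 [ 0.40401156 -0.39765116]]
left 287 ang -20.245354 p [ 0.5304332  -0.32000777]
bot 186 ang -110.735275 p [ 0.42144853 -0.35371813]
right 191 ang -20.436325 p [ 0.46109766 -0.41593117]
LB [ 0.44599962 -0.28886637]
RB [ 0.4057096  -0.39529255]
side C [[ 0.44809721 -0.28832249]
 [ 0.40586834 -0.39869244]
 [ 0.57702931 -0.46270113]]
sleft(open) 167 ang -111.02611 p [ 0.4279748  -0.33552936]
front(-y) 427 ang -20.477306 p [ 0.48557615 -0.4256402 ]
fence side 215 ang -20.238962 p [ 0.49417648 -0.30375618]
[ 0.4049156  -0.39551887] [ 0.44688964 -0.2863215 ]
gate 351 ((564.455810546875, -390.208251953125), (102.3441162109375, 29.731199264526367), 70.7228775024414)
gate 445 ((563.790283203125, -393.57257080078125), (105.4260482788086, 30.849163055419922), 70.27143096923828)
adapter ((434.51751708984375, 190.3080596923828), (90.46880340576172, 54.008079528808594), 62.35689926147461) [[389.6088  162.76581]
 [437.45212 137.70807]
 [479.42624 217.85031]
 [431.58292 242.90805]]
```

```bash
cat > to.py <<'E'
import sys,numpy as np
from plant import observe
from scipy.spatial.transform import Rotation as Ro
x,y,z,yaw=map(float,sys.argv[1:5])
o=observe();M=np.asarray(o['orientation']);p=o['ee_pos']
c,s=np.cos(np.radians(yaw)),np.sin(np.radians(yaw))
T=np.array([[c,s,0],[s,-c,0],[0,0,-1.]])
if len(sys.argv)>5: T=T@Ro.from_rotvec([float(sys.argv[5]),0,0],degrees=True).as_matrix()
np.set_printoptions(precision=4,suppress=True)
print('t',o['clock'],'p',p,'F',o['ft_force'],'w',o['gripper_width'],o['grip_force'])
print('shift/100mm',M.T@(np.array([x,y,z])-p)*10,'turn/180',Ro.from_matrix(M.T@T).as_rotvec(degrees=True)/180)
E
for i in 1 2 3; do python3 -m crank '[{"linear":[0.285,-0.415,0],"angular":[0,0,0],"fingers":0},{"linear":[0.285,-0.415,0],"angular":[0,0,0],"fingers":0},{"linear":[0.285,-0.415,0],"angular":[0,0,0],"fingers":0},{"linear":[0.285,-0.415,0],"angular":[0,0,0],"fingers":0},{"linear":[0.285,-0.415,0],"angular":[0,0,0],"fingers":0}]'; done; python3 to.py .4267 .1743 .2 62.4
```

```text
clock: 0.72
ee_pos: [0.2353, -0.3434, 0.2003]
orientation: [[0.969, 0.247, -0.0], [0.247, -0.969, 0.001], [0.0, -0.001, -1.0]]
ft_force: [1.0, 0.1, 0.1]
gripper_width: 0.0879
grip_force: 0.0
clock: 1.35
ee_pos: [0.322, -0.1073, 0.2005]
orientation: [[0.969, 0.247, 0.0], [0.247, -0.969, -0.0], [0.0, 0.0, -1.0]]
ft_force: [1.6, -0.4, -0.0]
gripper_width: 0.0877
grip_force: 0.0
clock: 1.98
ee_pos: [0.4088, 0.1292, 0.2004]
orientation: [[0.969, 0.248, -0.0], [0.248, -0.969, -0.0], [-0.0, 0.0, -1.0]]
ft_force: [-0.3, -0.4, 0.7]
gripper_width: 0.088
grip_force: 0.0
t 1.975 p [0.4088 0.1292 0.2004] F [-0.3285 -0.4439  0.7148] w 0.0879773252557278 0.0
shift/100mm [ 0.2851 -0.3923  0.0043] turn/180 [ 0.      0.0001 -0.267 ]
```

```bash
python3 -m crank '[{"linear":[0.285,-0.392,0],"angular":[0,0,0],"fingers":0},{"linear":[0,0,0],"angular":[0,0,-0.0534],"fingers":0},{"linear":[0,0,0],"angular":[0,0,-0.0534],"fingers":0},{"linear":[0,0,0],"angular":[0,0,-0.0534],"fingers":0},{"linear":[0,0,0],"angular":[0,0,-0.0534],"fingers":0}]' >/dev/null; python3 -m crank '[{"linear":[0,0,0],"angular":[0,0,-0.0534],"fingers":0},{"linear":[0,0,0.4],"angular":[0,0,0],"fingers":0},{"linear":[0,0,0.4],"angular":[0,0,0],"fingers":0},{"linear":[0,0,0.4],"angular":[0,0,0],"fingers":0},{"linear":[0,0,0],"angular":[0,0,0],"fingers":0}]'; python3 to.py .4267 .1743 .014 62.4; python3 -c "
from h import *
s=shot('side','s1.png');t=shot('top','t1.png')
im=np.hstack([cv2.resize(t['color'][210:280,200:270],(400,400)),cv2.resize(s['color'][130:260,150:280],(400,400))]);cv2.imwrite('pics/c1.png',im[:,:,::-1])"
```

```text
clock: 3.22
ee_pos: [0.4242, 0.1717, 0.077]
orientation: [[0.464, 0.886, -0.007], [0.886, -0.464, -0.002], [-0.005, -0.005, -1.0]]
ft_force: [0.3, -0.1, 1.0]
gripper_width: 0.088
grip_force: 0.0
t 3.225 p [0.4242 0.1717 0.077 ] F [ 0.2962 -0.1107  1.036 ] w 0.08796236973290998 0.0
shift/100mm [0.038  0.0139 0.6299] turn/180 [-0.0017  0.0017 -0.0001]
```

View pics/c1.png

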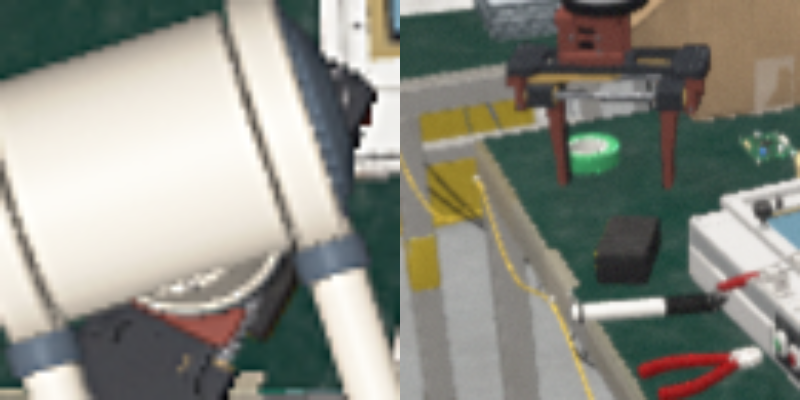

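The side crop shows the open fingers straddling the adapter, which is at (628,248) with the fingers at columns 562 and 668. I'll descend and grip.

```bash
python3 -m crank '[{"linear":[0.03,0.01,0.2],"angular":[-0.0015,0.0015,0],"fingers":0},{"linear":[0,0,0.2],"angular":[0,0,0],"fingers":0},{"linear":[0,0,0.15],"angular":[0,0,0],"fingers":0},{"linear":[0,0,0],"angular":[0,0,0],"fingers":0}]'; python3 to.py .4267 .1743 .0145 62.4
```

```text
clock: 3.82
ee_pos: [0.4291, 0.1747, 0.0259]
orientation: [[0.464, 0.886, 0.006], [0.886, -0.464, 0.002], [0.004, 0.004, -1.0]]
ft_force: [0.5, -0.5, 0.1]
gripper_width: 0.0879
grip_force: 0.0
t 3.825 p [0.4291 0.1747 0.0259] F [ 0.5297 -0.5272  0.1047] w 0.08793990981733725 0.0
shift/100mm [-0.0153 -0.0195  0.1134] turn/180 [ 0.0014 -0.0014 -0.0001]
```

```bash
python3 -m crank '[{"linear":[-0.01,-0.01,0.11],"angular":[0.0015,-0.0015,0],"fingers":0},{"linear":[0,0,0],"angular":[0,0,0],"fingers":0},{"linear":[0,0,0],"angular":[0,0,0],"fingers":0}]'; python3 to.py .4267 .1743 .0145 62.4
```

```text
clock: 4.2
ee_pos: [0.428, 0.1744, 0.015]
orientation: [[0.464, 0.886, 0.0], [0.886, -0.464, 0.0], [0.0, 0.0, -1.0]]
ft_force: [0.3, 1.2, -0.1]
gripper_width: 0.0877
grip_force: 0.0
t 4.2 p [0.428  0.1744 0.015 ] F [ 0.3182  1.1894 -0.0866] w 0.08765377921879798 0.0
shift/100mm [-0.0069 -0.0108  0.0052] turn/180 [ 0.0001 -0.0001 -0.0001]
```

```bash
python3 -m crank '[{"linear":[0,-0.01,0],"angular":[0,0,0],"fingers":1},{"linear":[0,0,0],"angular":[0,0,0],"fingers":1},{"linear":[0,0,0],"angular":[0,0,0],"fingers":1},{"linear":[0,0,0],"angular":[0,0,0],"fingers":1},{"linear":[0,0,0],"angular":[0,0,0],"fingers":1}]'; python3 -m crank '[{"linear":[0,0,0],"angular":[0,0,0],"fingers":1},{"linear":[0,0,0],"angular":[0,0,0],"fingers":1},{"linear":[0,0,-0.1],"angular":[0,0,0],"fingers":1},{"linear":[0,0,-0.4],"angular":[0,0,0],"fingers":1},{"linear":[0,0,0],"angular":[0,0,0],"fingers":1}]'
```

```text
clock: 4.82
ee_pos: [0.4269, 0.1748, 0.0147]
orientation: [[0.464, 0.886, -0.0], [0.886, -0.464, 0.0], [-0.0, -0.0, -1.0]]
ft_force: [0.4, 0.2, 1.2]
gripper_width: 0.0412
grip_force: 0.0
clock: 5.45
ee_pos: [0.4291, 0.1755, 0.069]
orientation: [[0.464, 0.886, 0.007], [0.886, -0.464, 0.002], [0.005, 0.005, -1.0]]
ft_force: [0.6, -0.3, 0.0]
gripper_width: 0.0007
grip_force: 0.0
```

The fingers shut fully, so the grasp missed. I'll open them and look.

```bash
python3 -m crank '[{"linear":[0,0,-0.5],"angular":[0,0,0],"fingers":0},{"linear":[0.3,0.3,-0.4],"angular":[0,0,0],"fingers":0},{"linear":[-0.5,0,0],"angular":[0,0,0],"fingers":0},{"linear":[-0.5,0,0],"angular":[0,0,0],"fingers":0},{"linear":[-0.5,0,0],"angular":[0,0,0],"fingers":0}]' ; python3 -m crank '[{"linear":[-0.5,0,0],"angular":[0,0,0],"fingers":0},{"linear":[-0.5,0,0],"angular":[0,0,0],"fingers":0},{"linear":[0,0,0],"angular":[0,0,0],"fingers":0}]' | head -2; python3 -c "
from h import *
s=shot('side','s2.png');t=shot('top','t2.png')
im=np.hstack([cv2.resize(t['color'][200:300,200:300],(400,400)),cv2.resize(s['color'][130:260,150:280],(400,400))]);cv2.imwrite('pics/c2.png',im[:,:,::-1])"
```

```text
clock: 6.08
ee_pos: [0.3971, 0.0535, 0.1541]
orientation: [[0.463, 0.886, -0.001], [0.886, -0.463, -0.0], [-0.001, -0.001, -1.0]]
ft_force: [0.4, -0.7, -0.4]
gripper_width: 0.0471
grip_force: 0.0
clock: 6.45
ee_pos: [0.3506, -0.0361, 0.1547]
```

View pics/c2.png

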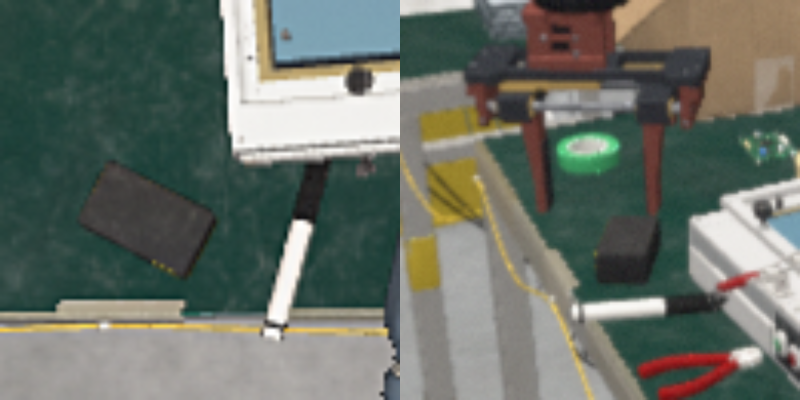

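The adapter is unmoved at top pixel (237,254) and side pixel (224,210). Comparing with the side view should show where the position error came from.

Run:
```python
from jig import *
np.set_printoptions(precision=4,suppress=True)
for c,b in((t,(215,257,235,272)),(s,(205,240,195,225))):
    A=contour(c,b,lambda g:(g.max(2)-g.min(2)<24)&(g.max(2)<110)); r=cv2.minAreaRect(A.astype(np.float32)); print(r,A.min(0),A.max(0))
    for z in(0,.017,.034): print(z,onplane(c,[r[0]],z))
    uv=np.argwhere(np.ones((1,1)))
    u,v=np.meshgrid(np.arange(b[0],b[1]),np.arange(b[2],b[3]));uv=np.c_[u.ravel(),v.ravel()];Q=cloud(c,uv);g=c['color'][uv[:,1],uv[:,0]].astype(int)
    m=(np.ptp(g,axis=1)<24)&(g.max(1)<110);print('cloud',m.sum(),np.median(Q[m],0),np.percentile(Q[m],[5,95],axis=0))
# project TCP and jig points in both
for n,c in(('top',t),('side',s)):
    Rm=c['attitude'];rv=cv2.Rodrigues(Rm.T)[0];tv=-Rm.T@c['eye']
    p=cv2.projectPoints(np.array([[.436,.192,.034],[.436,.192,0],[.3506,-.0361,.1547],[.4059,-.3954,.008]]),rv,tv,c['K'],c['dist_coeffs'])[0].reshape(-1,2);print(n,p)
```

```text
((236.35325622558594, 254.189697265625), (32.98609924316406, 20.417682647705078), 26.78717613220215) [218.5833 239.0833] [254.0833 269.5833]
0 [[0.4382 0.1937 0.    ]]
0.017 [[0.4366 0.192  0.017 ]]
0.034 [[0.435  0.1902 0.034 ]]
cloud 684 [0.4355 0.1889 0.0321] [[ 0.4012  0.1452 -0.0029]
 [ 0.4755  0.2302  0.0382]]
((223.53927612304688, 208.56097412109375), (22.447420120239258, 28.476808547973633), 1.3322001695632935) [212.25   194.5833] [235.0833 222.9167]
0 [[0.45   0.2416 0.    ]]
0.017 [[0.4405 0.2085 0.017 ]]
0.034 [[0.431  0.1753 0.034 ]]
cloud 462 [0.43   0.1682 0.031 ] [[0.398  0.1472 0.0007]
 [0.4683 0.2278 0.0368]]
top [[235.7157 253.8119]
 [236.9442 254.9658]
 [322.2254 282.9125]
 [446.5775 263.736 ]]
side [[223.429  205.9309]
 [224.1522 216.2457]
 [215.4081 205.535 ]
 [298.6168 336.0274]]
```

Run:
```python
from h import *
np.set_printoptions(precision=4,suppress=True)
c=ld('side'); Rm=c['attitude'];rv=cv2.Rodrigues(Rm.T)[0];tv=-Rm.T@c['eye']
o=observe();print(o['clock'],o['ee_pos'],o['gripper_width'])
for f,p in(('side0',[.1483,-.5811,.1997]),('s1',[.4242,.1717,.077]),('s2',o['ee_pos'])):
    g=cv2.imread(f'pics/{f}.png')[:,:,::-1].astype(int)
    m=((g[...,0]-g[...,2]>18)&(g[...,0]-g[...,1]>15)&(g[...,0]<150)).astype(np.uint8)
    q=cv2.projectPoints(np.array([p]),rv,tv,c['K'],c['dist_coeffs'])[0].ravel();print(f,'TCP px',q)
    n,l,st,ce=cv2.connectedComponentsWithStats(m)
    for i in range(1,n):
        x,y,w,h,a=st[i]
        if a>30 and abs(x-q[0])<70 and abs(y-q[1])<120: print(st[i], 'bottom', y+h-1, np.argwhere(l[y+h-1]==i).ravel(), 'cloud' , cloud(c,np.argwhere(l==i)[-3:,::-1]) if f=='s2' else '')
```

```text
6.55 [ 0.3516 -0.0339  0.1547] 0.08524786838818277
side0 TCP px [189.4519 356.893 ]
[227 247  34  14 149] bottom 260 [235 236 237] cloud 
[147 249  27  34 516] bottom 282 [168 169 170 171] cloud 
[190 249  10  24 190] bottom 272 [194 195 196] cloud 
[130 260  14  21  69] bottom 280 [136] cloud 
[157 283  16  14  89] bottom 296 [169] cloud 
[158 296   9  34  96] bottom 329 [164 165 166] cloud 
[ 184  300   53   68 1388] bottom 367 [198 199 200] cloud 
s1 TCP px [220.7115 196.0326]
[242  77  22  18 322] bottom 94 [243 244 245 246 247 248 249 250 251] cloud 
[228  80  13  15 139] bottom 94 [229 230 231 232 233 234 235 236 237 238] cloud 
[286 107  14  26  95] bottom 132 [292] cloud 
[260 131  31  34 362] bottom 164 [269 271] cloud 
[242 144  24  25 369] bottom 168 [246 248 249] cloud 
[181 154  40  17 145] bottom 170 [183] cloud 
[197 163   7  27 102] bottom 189 [202 203] cloud 
[157 165  15  10  71] bottom 174 [157 158 160] cloud 
[172 164   9   9  31] bottom 172 [174] cloud 
[235 166   5  25 101] bottom 190 [236 237] cloud 
[159 185  16  16  78] bottom 200 [170 173] cloud 
[227 247  2
[... 632 characters left out ...]
 -0.6048]
 [ 0.3494  0.799  -0.0796]]
[184 166  14  33 153] bottom 198 [195 196] cloud [[ 0.3102 -0.0241  0.1805]
 [ 0.3057 -0.0213  0.1775]
 [ 0.307  -0.0262  0.1794]]
[229 170   7  30 153] bottom 199 [231 232] cloud [[ 0.3862 -0.0681  0.1815]
 [ 0.3818 -0.0659  0.1788]
 [ 0.3848 -0.0643  0.1775]]
[159 184  15  17  88] bottom 200 [170 171] cloud [[ 0.4565  1.1091 -0.3438]
 [ 0.6039  2.0409 -0.7832]
 [ 0.4643  1.2093 -0.394 ]]
[227 247  29   7  73] bottom 253 [244 245 246] cloud [[ 0.4191 -0.0291 -0.0004]
 [ 0.4144 -0.0517  0.0133]
 [ 0.4166 -0.0529  0.0134]]
[234 249  27  12  73] bottom 260 [235 236 237] cloud [[ 0.3841 -0.0598  0.0046]
 [ 0.3872 -0.0584  0.003 ]
 [ 0.3907 -0.0557  0.0006]]
```

In the side view the open fingertips are about 22 mm above the reported TCP. I'll check whether that also holds with the fingers closed.

```bash
python3 -m crank '[{"linear":[0,0,0],"angular":[0,0,0],"fingers":1},{"linear":[0,0,0],"angular":[0,0,0],"fingers":1},{"linear":[0,0,0],"angular":[0,0,0],"fingers":1},{"linear":[0,0,0],"angular":[0,0,0],"fingers":1},{"linear":[0,0,0],"angular":[0,0,0],"fingers":1}]' >/dev/null;python3 -m crank '[{"linear":[0,0,0],"angular":[0,0,0],"fingers":1},{"linear":[0,0,0],"angular":[0,0,0],"fingers":1},{"linear":[0,0,0],"angular":[0,0,0],"fingers":1}]' >/dev/null
python3 - <<'E'
from h import *
np.set_printoptions(precision=4,suppress=True)
c=shot('side','s3.png'); Rm=c['attitude'];rv=cv2.Rodrigues(Rm.T)[0];tv=-Rm.T@c['eye']
o=observe();print(o['clock'],o['ee_pos'],o['gripper_width'])
q=cv2.projectPoints(np.array([o['ee_pos']]),rv,tv,c['K'],c['dist_coeffs'])[0].ravel();print(q)
im=np.ascontiguousarray(cv2.resize(c['color'][130:260,150:280],(520,520)));cv2.circle(im,tuple(int(v) for v in (q-[150,130])*4),3,(255,255,0),-1)
cv2.imwrite('pics/c3.png',im[:,:,::-1])
E
```

```text
7.6 [ 0.3515 -0.0341  0.1547] 0.007175300256672226
[215.5063 205.1173]
```

View pics/c3.png

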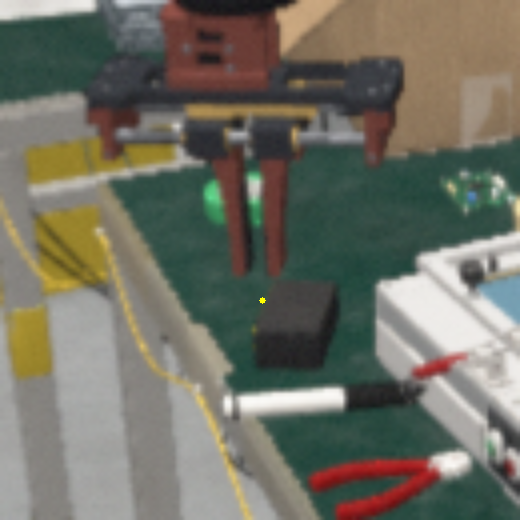

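The fingertips are about 6 px above the projected TCP (yellow dot) whether open or closed. The real tips are therefore about 20 mm higher than reported, while the lateral position agrees. That explains the miss: the fingers closed just above the adapter. I'll go back and find the true height by lightly touching the worktop with the open fingers.

```bash
python3 to.py .4267 .1743 .08 62.4; python3 -m crank '[{"linear":[0.5,0,0],"angular":[0,0,0],"fingers":0},{"linear":[0.5,0,0],"angular":[0,0,0],"fingers":0},{"linear":[0.5,0,0],"angular":[0,0,0],"fingers":0},{"linear":[0.5,0,0],"angular":[0,0,0],"fingers":0},{"linear":[0.2,-0.3,0],"angular":[0,0,0],"fingers":0}]'>/dev/null;  python3 -m crank '[{"linear":[0,0,0],"angular":[0,0,0],"fingers":0},{"linear":[0,0,0],"angular":[0,0,0],"fingers":0},{"linear":[0,0,0],"angular":[0,0,0],"fingers":0},{"linear":[0,0,0],"angular":[0,0,0],"fingers":0}]' >/dev/null; python3 to.py .4267 .1743 .08 62.4
```

```text
t 7.6 p [ 0.3515 -0.0341  0.1547] F [0.0341 0.3501 0.3932] w 0.007175300256672226 0.0
shift/100mm [ 2.1947 -0.3001  0.7473] turn/180 [ 0.     -0.     -0.0002]
t 8.725 p [0.4272 0.174  0.1549] F [-0.2902  0.5456 -0.3976] w 0.08745539647330075 0.0
shift/100mm [ 0.     -0.0061  0.7491] turn/180 [ 0.0001 -0.0001 -0.0006]
```

Next I descend to a reported z of 0.0, where the tips should be at about 20 mm, and then continue in small steps.

```bash
python3 -m crank '[{"linear":[0,0,0.4],"angular":[0,0,0],"fingers":0},{"linear":[0,0,0.4],"angular":[0,0,0],"fingers":0},{"linear":[0,0,0.4],"angular":[0,0,0],"fingers":0},{"linear":[0,0,0.2],"angular":[0,0,0],"fingers":0},{"linear":[0,0,0.1],"angular":[0,0,0],"fingers":0}]'; python3 -m crank '[{"linear":[0,0,0.05],"angular":[0,0,0],"fingers":0},{"linear":[0,0,0],"angular":[0,0,0],"fingers":0},{"linear":[0,0,0],"angular":[0,0,0],"fingers":0}]'; python3 -m crank '[{"linear":[0,0,0.05],"angular":[0,0,0],"fingers":0},{"linear":[0,0,0.03],"angular":[0,0,0],"fingers":0},{"linear":[0,0,0],"angular":[0,0,0],"fingers":0}]';python3 -m crank '[{"linear":[0,0,0.03],"angular":[0,0,0],"fingers":0},{"linear":[0,0,0.0],"angular":[0,0,0],"fingers":0},{"linear":[0,0,0],"angular":[0,0,0],"fingers":0}]'
```

```text
clock: 9.35
ee_pos: [0.4264, 0.1741, 0.0035]
orientation: [[0.464, 0.886, -0.002], [0.886, -0.464, -0.001], [-0.001, -0.001, -1.0]]
ft_force: [0.3, -0.1, 0.8]
gripper_width: 0.0878
grip_force: 0.0
clock: 9.72
ee_pos: [0.4276, 0.175, 0.0008]
orientation: [[0.464, 0.886, 0.002], [0.886, -0.464, 0.001], [0.001, 0.001, -1.0]]
ft_force: [-0.6, -0.3, 0.3]
gripper_width: 0.0877
grip_force: 0.0
clock: 10.1
ee_pos: [0.4266, 0.1747, -0.0087]
orientation: [[0.464, 0.886, -0.001], [0.886, -0.464, -0.0], [-0.001, -0.001, -1.0]]
ft_force: [0.3, -0.4, 0.3]
gripper_width: 0.0876
grip_force: 0.0
clock: 10.48
ee_pos: [0.4269, 0.1748, -0.0113]
orientation: [[0.464, 0.886, -0.0], [0.886, -0.464, 0.0], [-0.0, -0.0, -1.0]]
ft_force: [0.1, -1.5, -0.8]
gripper_width: 0.0881
grip_force: 0.0
```

```bash
for i in 1; do python3 -m crank '[{"linear":[0,0,0.03],"angular":[0,0,0],"fingers":0},{"linear":[0,0,0.02],"angular":[0,0,0],"fingers":0},{"linear":[0,0,0],"angular":[0,0,0],"fingers":0},{"linear":[0,0,0],"angular":[0,0,0],"fingers":0}]'|grep -E 'ee|ft';python3 -m crank '[{"linear":[0,0,0.015],"angular":[0,0,0],"fingers":0},{"linear":[0,0,0],"angular":[0,0,0],"fingers":0},{"linear":[0,0,0],"angular":[0,0,0],"fingers":0}]'|grep -E 'ee|ft';python3 -m crank '[{"linear":[0,0,0.015],"angular":[0,0,0],"fingers":0},{"linear":[0,0,0],"angular":[0,0,0],"fingers":0},{"linear":[0,0,0],"angular":[0,0,0],"fingers":0}]'|grep -E 'ee|ft'; done
```

```text
ee_pos: [0.4269, 0.1748, -0.0163]
ft_force: [-0.0, 0.9, -0.0]
ee_pos: [0.4269, 0.1748, -0.0178]
ft_force: [-0.2, -0.3, 0.1]
ee_pos: [0.4269, 0.1748, -0.0193]
ft_force: [-0.0, 0.3, -0.0]
```

```bash
python3 -m crank '[{"linear":[0,0,0.015],"angular":[0,0,0],"fingers":0},{"linear":[0,0,0],"angular":[0,0,0],"fingers":0},{"linear":[0,0,0],"angular":[0,0,0],"fingers":0}]'|grep -E 'ee|ft';python3 -m crank '[{"linear":[0,0,0.01],"angular":[0,0,0],"fingers":0},{"linear":[0,0,0],"angular":[0,0,0],"fingers":0},{"linear":[0,0,0],"angular":[0,0,0],"fingers":0}]'|grep -E 'ee|ft'
```

```text
ee_pos: [0.4269, 0.1748, -0.0208]
ft_force: [-0.6, -0.7, -0.0]
ee_pos: [0.4271, 0.1749, -0.0216]
ft_force: [0.5, -0.4, 1.7]
```

First contact came at a reported z of about -0.0215, so the tips are 21.5 mm above the reported TCP. I'll raise 14.5 mm and grip.

```bash
python3 -m crank '[{"linear":[0,0,-0.145],"angular":[0,0,0],"fingers":0},{"linear":[0,0,0],"angular":[0,0,0],"fingers":0},{"linear":[0,0,0],"angular":[0,0,0],"fingers":1},{"linear":[0,0,0],"angular":[0,0,0],"fingers":1},{"linear":[0,0,0],"angular":[0,0,0],"fingers":1}]';python3 -m crank '[{"linear":[0,0,0],"angular":[0,0,0],"fingers":1},{"linear":[0,0,0],"angular":[0,0,0],"fingers":1},{"linear":[0,0,0],"angular":[0,0,0],"fingers":1},{"linear":[0,0,0],"angular":[0,0,0],"fingers":1},{"linear":[0,0,0],"angular":[0,0,0],"fingers":1}]'
```

```text
clock: 13.1
ee_pos: [0.4267, 0.1748, -0.0076]
orientation: [[0.464, 0.886, -0.001], [0.886, -0.464, -0.0], [-0.0, -0.0, -1.0]]
ft_force: [0.2, 0.4, -1.0]
gripper_width: 0.0614
grip_force: 0.0
clock: 13.72
ee_pos: [0.4268, 0.1748, -0.0074]
orientation: [[0.464, 0.886, -0.0], [0.886, -0.464, -0.0], [-0.0, -0.0, -1.0]]
ft_force: [0.3, -0.7, -1.8]
gripper_width: 0.0495
grip_force: 30.0
```

```bash
python3 -m crank '[{"linear":[0,0,-0.15],"angular":[0,0,0],"fingers":1},{"linear":[0,0,-0.4],"angular":[0,0,0],"fingers":1},{"linear":[0,0,-0.4],"angular":[0,0,0],"fingers":1},{"linear":[0,0,-0.4],"angular":[0,0,0],"fingers":1},{"linear":[0,0,-0.4],"angular":[0,0,0],"fingers":1}]' | tail -2
python3 -m crank '[{"linear":[-0.42,0.245,0],"angular":[0,0,0],"fingers":1},{"linear":[-0.42,0.245,0],"angular":[0,0,0],"fingers":1},{"linear":[-0.42,0.245,0],"angular":[0,0,0],"fingers":1},{"linear":[-0.42,0.245,0],"angular":[0,0,0],"fingers":1},{"linear":[-0.42,0.245,0],"angular":[0,0,0],"fingers":1}]' | tail -2
python3 -m crank '[{"linear":[-0.42,0.245,0],"angular":[0,0,0],"fingers":1},{"linear":[-0.42,0.245,0],"angular":[0,0,0],"fingers":1},{"linear":[-0.42,0.245,0],"angular":[0,0,0],"fingers":1},{"linear":[-0.42,0.245,0],"angular":[0,0,0],"fingers":1},{"linear":[-0.42,0.245,0],"angular":[0,0,0],"fingers":1}]' | tail -2
python3 -m crank '[{"linear":[-0.42,0.245,0],"angular":[0,0,0],"fingers":1},{"linear":[0,0,0],"angular":[0,0,0.0576],"fingers":1},{"linear":[0,0,0],"angular":[0,0,0.0576],"fingers":1},{"linear":[0,0,0],"angular":[0,0,0.0576],"fingers":1},{"linear":[0,0,0],"angular":[0,0,0.0576],"fingers":1}]' |tail -2
python3 -m crank '[{"linear":[0,0,0],"angular":[0,0,0.0576],"fingers":1},{"linear":[0,0,0],"angular":[0,0,0.0576],"fingers":1},{"linear":[0,0,0],"angular":[0,0,0.0576],"fingers":1},{"linear":[0,0,0],"angular":[0,0,0.0576],"fingers":1},{"linear":[0,0,0],"angular":[0,0,0],"fingers":1}]' |tail -2
python3 to.py .4512 -.3596 .03 -20.5
```

```text
gripper_width: 0.0494
grip_force: 30.0
gripper_width: 0.0497
grip_force: 30.0
gripper_width: 0.0499
grip_force: 30.0
gripper_width: 0.0499
grip_force: 30.0
gripper_width: 0.0498
grip_force: 30.0
t 16.85 p [ 0.4515 -0.3595  0.1685] F [ 0.0865 -0.6728 -2.1573] w 0.04981075317532622 29.998603463172913
shift/100mm [-0.0029  0.0021  1.3855] turn/180 [ 0.     -0.0002  0.0001]
```

```bash
python3 -m crank '[{"linear":[0,0,0.4],"angular":[0,0,0],"fingers":1},{"linear":[0,0,0.4],"angular":[0,0,0],"fingers":1},{"linear":[0,0,0.4],"angular":[0,0,0],"fingers":1},{"linear":[0,0,0.25],"angular":[0,0,0],"fingers":1},{"linear":[0,0,0],"angular":[0,0,0],"fingers":1}]'|grep -E 'ee|ft';python3 -m crank '[{"linear":[0,0,0],"angular":[0,0,0],"fingers":1},{"linear":[0,0,0],"angular":[0,0,0],"fingers":1}]'|grep -E 'ee|ft'
python3 - <<'E'
from h import *
c=shot('side','s4.png')
cv2.imwrite('pics/c4.png',cv2.resize(c['color'][240:350,265:405],None,fx=5,fy=5,interpolation=cv2.INTER_CUBIC)[:,:,::-1])
E
```

```text
ee_pos: [0.4501, -0.3582, 0.0204]
ft_force: [-0.3, -0.7, -0.9]
ee_pos: [0.4524, -0.3603, 0.025]
ft_force: [0.0, 0.2, -2.6]
```

View pics/c4.png

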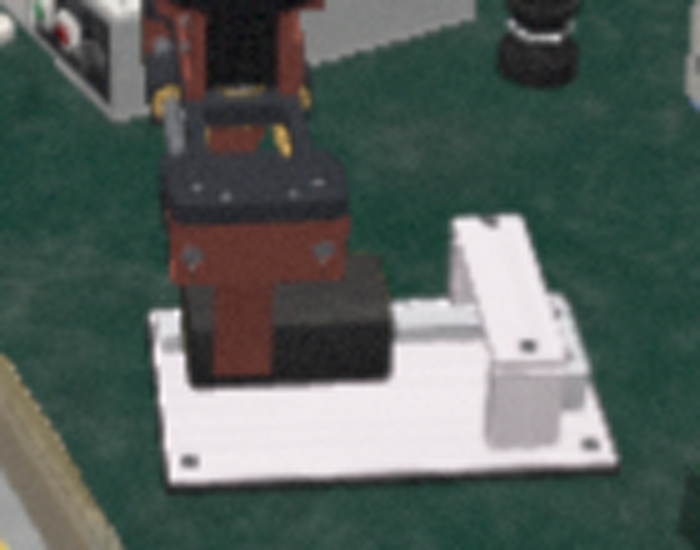

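The crop shows the adapter level and lengthwise over the open end, with its front at column 390 and the gate post at 485. I'll lower it gently to plate contact, expected near a reported z of 0.001.

```bash
python3 -m crank '[{"linear":[0,0,0.1],"angular":[0,0,0],"fingers":1},{"linear":[0,0,0.08],"angular":[0,0,0],"fingers":1},{"linear":[0,0,0],"angular":[0,0,0],"fingers":1},{"linear":[0,0,0],"angular":[0,0,0],"fingers":1},{"linear":[0,0,0],"angular":[0,0,0],"fingers":1}]'|grep -E 'ee|ft'; python3 -m crank '[{"linear":[0,0,0.02],"angular":[0,0,0],"fingers":1},{"linear":[0,0,0],"angular":[0,0,0],"fingers":1},{"linear":[0,0,0],"angular":[0,0,0],"fingers":1}]'|grep -E 'ee|ft'; python3 -m crank '[{"linear":[0,0,0.01],"angular":[0,0,0],"fingers":1},{"linear":[0,0,0],"angular":[0,0,0],"fingers":1},{"linear":[0,0,0],"angular":[0,0,0],"fingers":1}]'|grep -E 'ee|ft'; python3 to.py .4512 -.3596 .001 -20.5
```

```text
ee_pos: [0.4516, -0.3596, 0.005]
ft_force: [-0.3, -1.1, -2.0]
ee_pos: [0.4515, -0.3595, 0.0027]
ft_force: [1.0, -0.0, -2.7]
ee_pos: [0.4515, -0.3595, 0.0017]
ft_force: [-0.3, -0.9, -2.4]
t 19.15 p [ 0.4515 -0.3595  0.0017] F [-0.3356 -0.8585 -2.3815] w 0.04956643417382967 29.997704923152924
shift/100mm [-0.0019  0.0022  0.007 ] turn/180 [-0.      0.     -0.0004]
```

```bash
for i in 1; do python3 -m crank '[{"linear":[0,0,0.01],"angular":[0,0,0],"fingers":1},{"linear":[0,0,0],"angular":[0,0,0],"fingers":1},{"linear":[0,0,0],"angular":[0,0,0],"fingers":1}]'|grep -E 'ee|ft'; python3 -m crank '[{"linear":[0,0,0.01],"angular":[0,0,0],"fingers":1},{"linear":[0,0,0],"angular":[0,0,0],"fingers":1},{"linear":[0,0,0],"angular":[0,0,0],"fingers":1}]'|grep -E 'ee|ft'; python3 to.py .4512 -.3596 .001 -20.5; done
```

```text
ee_pos: [0.4514, -0.3594, 0.0007]
ft_force: [0.4, -0.3, -1.9]
ee_pos: [0.4515, -0.3595, 0.0006]
ft_force: [-3.7, 1.8, 5.9]
t 19.9 p [ 0.4515 -0.3595  0.0006] F [-3.6965  1.7954  5.9346] w 0.04949879978532985 29.998611509799957
shift/100mm [-0.0024  0.002  -0.004 ] turn/180 [ 0.     -0.0001 -0.0004]
```

The plate is in contact at about 8 N. I'll ease off a little and slide along +x of the tool, which is the track direction, while drifting slightly toward the fence.

```bash
python3 -m crank '[{"linear":[0,0,-0.004],"angular":[0,0,0],"fingers":1},{"linear":[0.05,0,0],"angular":[0,0,0],"fingers":1},{"linear":[0.1,-0.01,0],"angular":[0,0,0],"fingers":1},{"linear":[0.1,-0.01,0],"angular":[0,0,0],"fingers":1},{"linear":[0,0,0],"angular":[0,0,0],"fingers":1}]'|grep -E 'ee|ft'; python3 to.py .5167 -.3840 .0008 -20.5
```

```text
ee_pos: [0.4767, -0.3672, 0.0007]
ft_force: [1.2, -1.5, 3.4]
t 20.525 p [ 0.4767 -0.3672  0.0007] F [ 1.181  -1.4534  3.3516] w 0.049911086809865175 29.998916387557983
shift/100mm [ 0.434   0.0171 -0.0002] turn/180 [ 0.0003 -0.0007 -0.0004]
```

```bash
python3 -m crank '[{"linear":[0.1,-0.01,0],"angular":[0,0,0],"fingers":1},{"linear":[0.1,0,0],"angular":[0,0,0],"fingers":1},{"linear":[0.08,0,0],"angular":[0,0,0],"fingers":1},{"linear":[0,0,0],"angular":[0,0,0],"fingers":1},{"linear":[0,0,0],"angular":[0,0,0],"fingers":1}]'|grep -E 'ee|ft'; python3 to.py .5195 -.3766 .0008 -20.5
```

```text
ee_pos: [0.5026, -0.3757, 0.0007]
ft_force: [0.6, -0.2, 4.1]
t 21.15 p [ 0.5026 -0.3757  0.0007] F [ 0.5547 -0.2321  4.0926] w 0.0497975889522853 29.998500645160675
shift/100mm [ 0.1611 -0.051  -0.0012] turn/180 [ 0.0002 -0.0005 -0.0004]
```

```bash
python3 -m crank '[{"linear":[0.06,0,0],"angular":[0,0,0],"fingers":1},{"linear":[0.05,0,0],"angular":[0,0,0],"fingers":1},{"linear":[0,0,0],"angular":[0,0,0],"fingers":1},{"linear":[0,0,0],"angular":[0,0,0],"fingers":1}]'|grep -E 'ee|ft'; python3 -m crank '[{"linear":[0.02,0,0],"angular":[0,0,0],"fingers":1},{"linear":[0,0,0],"angular":[0,0,0],"fingers":1},{"linear":[0,0,0],"angular":[0,0,0],"fingers":1}]'|grep -E 'ee|ft';python3 -m crank '[{"linear":[0.01,0,0],"angular":[0,0,0],"fingers":1},{"linear":[0,0,0],"angular":[0,0,0],"fingers":1},{"linear":[0,0,0],"angular":[0,0,0],"fingers":1}]'|grep -E 'ee|ft'; python3 to.py .5195 -.3766 .0008 -20.5
```

```text
ee_pos: [0.5122, -0.3793, 0.0006]
ft_force: [-2.6, 0.9, 6.4]
ee_pos: [0.5136, -0.3798, 0.0006]
ft_force: [-4.6, 1.4, 7.4]
ee_pos: [0.5144, -0.3801, 0.0006]
ft_force: [-6.1, 1.3, 6.3]
t 22.4 p [ 0.5144 -0.3801  0.0006] F [-6.1271  1.2751  6.2902] w 0.04972676526607697 29.998949468135834
shift/100mm [ 0.0349 -0.0506 -0.0019] turn/180 [ 0.0001  0.0004 -0.0005]
```

```bash
python3 -m crank '[{"linear":[0.01,0,-0.004],"angular":[0,0,0],"fingers":1},{"linear":[0,0,0],"angular":[0,0,0],"fingers":1},{"linear":[0,0,0],"angular":[0,0,0],"fingers":1}]'|grep -E 'ee|ft'; python3 -m crank '[{"linear":[0.01,0,0],"angular":[0,0,0],"fingers":1},{"linear":[0,0,0],"angular":[0,0,0],"fingers":1},{"linear":[0,0,0],"angular":[0,0,0],"fingers":1}]'|grep -E 'ee|ft';python3 -m crank '[{"linear":[0.01,0,0],"angular":[0,0,0],"fingers":1},{"linear":[0,0,0],"angular":[0,0,0],"fingers":1},{"linear":[0,0,0],"angular":[0,0,0],"fingers":1}]'|grep -E 'ee|ft'; python3 to.py .5195 -.3766 .0008 -20.5
```

```text
ee_pos: [0.5155, -0.3804, 0.0007]
ft_force: [-4.2, 1.2, 6.0]
ee_pos: [0.5164, -0.3808, 0.0007]
ft_force: [-4.5, 1.8, 5.3]
ee_pos: [0.5168, -0.381, 0.0006]
ft_force: [-6.5, 2.4, 7.5]
t 23.525 p [ 0.5168 -0.381   0.0006] F [-6.4517  2.3677  7.5288] w 0.04980602785850219 29.998746514320374
shift/100mm [ 0.0095 -0.0501 -0.0017] turn/180 [-0.      0.0008 -0.0005]
```

```bash
for i in 1; do python3 -m crank '[{"linear":[0.01,0,0],"angular":[0,0,0],"fingers":1},{"linear":[0,0,0],"angular":[0,0,0],"fingers":1},{"linear":[0,0,0],"angular":[0,0,0],"fingers":1}]'|grep -E 'ee|ft';python3 -m crank '[{"linear":[0.01,0,0],"angular":[0,0,0],"fingers":1},{"linear":[0,0,0],"angular":[0,0,0],"fingers":1},{"linear":[0,0,0],"angular":[0,0,0],"fingers":1}]'|grep -E 'ee|ft'; done; python3 to.py .5195 -.3766 .0008 -20.5
```

```text
ee_pos: [0.5168, -0.3809, 0.0006]
ft_force: [-10.9, 4.3, 10.3]
ee_pos: [0.5168, -0.381, 0.0006]
ft_force: [-13.7, 5.7, 11.6]
t 24.275 p [ 0.5168 -0.381   0.0006] F [-13.6829   5.7298  11.6236] w 0.04990353871688087 30.001385807991028
shift/100mm [ 0.0098 -0.0505 -0.002 ] turn/180 [-0.0001  0.0022 -0.0006]
```

The stop is met: TCP no longer advances and the force keeps rising. I'll ease that push and move toward the fence (tool -y).

```bash
python3 -m crank '[{"linear":[-0.015,0,-0.005],"angular":[0,0,0],"fingers":1},{"linear":[0,-0.02,0],"angular":[0,0,0],"fingers":1},{"linear":[0,-0.01,0],"angular":[0,0,0],"fingers":1},{"linear":[0,0,0],"angular":[0,0,0],"fingers":1},{"linear":[0,0,0],"angular":[0,0,0],"fingers":1}]'|grep -E 'ee|ft'; python3 -m crank '[{"linear":[0,-0.01,0],"angular":[0,0,0],"fingers":1},{"linear":[0,0,0],"angular":[0,0,0],"fingers":1},{"linear":[0,0,0],"angular":[0,0,0],"fingers":1}]'|grep -E 'ee|ft';python3 -m crank '[{"linear":[0,-0.01,0],"angular":[0,0,0],"fingers":1},{"linear":[0,0,0],"angular":[0,0,0],"fingers":1},{"linear":[0,0,0],"angular":[0,0,0],"fingers":1}]'|grep -E 'ee|ft'; python3 to.py .5195 -.3766 .0008 -20.5
```

```text
ee_pos: [0.517, -0.3805, 0.0007]
ft_force: [-8.1, -4.2, 4.5]
ee_pos: [0.5172, -0.3799, 0.0007]
ft_force: [-8.7, -4.7, 3.9]
ee_pos: [0.5176, -0.379, 0.0007]
ft_force: [-9.5, -4.9, 4.0]
t 25.65 p [ 0.5176 -0.379   0.0007] F [-9.4548 -4.8513  4.0249] w 0.049670486849813573 30.00788927078247
shift/100mm [ 0.0094 -0.0293 -0.0007] turn/180 [ 0.0014  0.001  -0.0012]
```

```bash
cat > f.py <<'E'
from plant import observe
import numpy as np
o=observe();F=o['ft_force'];p=o['ee_pos']-np.array([.5195,-.3766,.0007]);ex=np.array([.9367,-.3502,0]);ey=np.array([.3502,.9367,0])
M=np.asarray(o['orientation']);print('t%.2f F jig x %.1f y %.1f z %.1f | pos x %.2f y %.2f z %.2f mm yaw %.2f tilt'%(o['clock'],F@ex,F@ey,F[2],p@ex*1e3,p@ey*1e3,p[2]*1e3,np.degrees(np.arctan2(M[1,0],M[0,0]))),np.degrees(M[2,:2]).round(2),o['wrist_torque'].round(2))
E
python3 -m crank '[{"linear":[-0.005,-0.01,0],"angular":[0,0,0],"fingers":1},{"linear":[0,0,0],"angular":[0,0,0],"fingers":1},{"linear":[0,0,0],"angular":[0,0,0],"fingers":1}]'>/dev/null; python3 f.py; python3 -m crank '[{"linear":[0,-0.01,0],"angular":[0,0,0],"fingers":1},{"linear":[0,0,0],"angular":[0,0,0],"fingers":1},{"linear":[0,0,0],"angular":[0,0,0],"fingers":1}]' >/dev/null; python3 f.py; python3 -m crank '[{"linear":[0,-0.01,0],"angular":[0,0,0],"fingers":1},{"linear":[0,0,0],"angular":[0,0,0],"fingers":1},{"linear":[0,0,0],"angular":[0,0,0],"fingers":1}]' >/dev/null; python3 f.py
```

```text
t26.02 F jig x -5.2 y -6.0 z 3.9 | pos x -0.93 y -1.25 z 0.00 mm yaw -20.68 tilt [-0.12  0.19] [-0.65  1.09 -0.18]
t26.40 F jig x -5.0 y -6.4 z 3.0 | pos x -0.95 y -0.30 z -0.01 mm yaw -20.69 tilt [-0.12  0.19] [-0.74  1.15 -0.24]
t26.77 F jig x -5.3 y -7.9 z 4.1 | pos x -0.92 y 0.72 z 0.05 mm yaw -20.68 tilt [-0.12  0.2 ] [-0.66  1.09 -0.22]
```

```bash
python3 -m crank '[{"linear":[0,-0.01,0],"angular":[0,0,0],"fingers":1},{"linear":[0,0,0],"angular":[0,0,0],"fingers":1},{"linear":[0,0,0],"angular":[0,0,0],"fingers":1}]'>/dev/null; python3 f.py; python3 -m crank '[{"linear":[0,-0.01,0],"angular":[0,0,0],"fingers":1},{"linear":[0,0,0],"angular":[0,0,0],"fingers":1},{"linear":[0,0,0],"angular":[0,0,0],"fingers":1}]' >/dev/null; python3 f.py; python3 -m crank '[{"linear":[0,-0.01,0],"angular":[0,0,0],"fingers":1},{"linear":[0,0,0],"angular":[0,0,0],"fingers":1},{"linear":[0,0,0],"angular":[0,0,0],"fingers":1}]' >/dev/null; python3 f.py
```

```text
t27.15 F jig x -5.3 y -7.3 z 3.6 | pos x -0.91 y 1.30 z 0.01 mm yaw -20.69 tilt [-0.12  0.24] [-0.94  1.15 -0.13]
t27.52 F jig x -4.1 y -10.2 z 3.1 | pos x -0.92 y 1.29 z 0.05 mm yaw -20.71 tilt [-0.11  0.33] [-1.39  1.34 -0.05]
t27.90 F jig x -4.0 y -12.5 z 3.2 | pos x -0.90 y 1.27 z 0.12 mm yaw -20.73 tilt [-0.09  0.42] [-1.88  1.48  0.07]
```

The fence is met too: y has stopped at 1.3 mm while the force keeps rising. Now the slanting press, down and toward the fence together.

```bash
python3 -m crank '[{"linear":[0,-0.005,0.01],"angular":[0,0,0],"fingers":1},{"linear":[0,0,0],"angular":[0,0,0],"fingers":1},{"linear":[0,0,0],"angular":[0,0,0],"fingers":1}]'>/dev/null; python3 f.py; python3 -m crank '[{"linear":[0,-0.01,0.005],"angular":[0,0,0],"fingers":1},{"linear":[0,0,0],"angular":[0,0,0],"fingers":1},{"linear":[0,0,0],"angular":[0,0,0],"fingers":1}]' >/dev/null; python3 f.py
```

```text
t28.27 F jig x -6.3 y -13.8 z 6.8 | pos x -0.87 y 1.30 z 0.11 mm yaw -20.75 tilt [-0.07  0.47] [-1.87  1.86  0.01]
t28.65 F jig x -6.8 y -16.8 z 7.3 | pos x -0.86 y 1.27 z 0.12 mm yaw -20.77 tilt [-0.05  0.56] [-2.17  2.14  0.09]
```

```bash
python3 -m crank '[{"linear":[0,-0.005,0.01],"angular":[0,0,0],"fingers":1},{"linear":[0,0,0],"angular":[0,0,0],"fingers":1},{"linear":[0,0,0],"angular":[0,0,0],"fingers":1},{"linear":[0,0,0],"angular":[0,0,0],"fingers":1},{"linear":[0,0,0],"angular":[0,0,0],"fingers":1}]'|tail -2; python3 f.py
python3 - <<'E'
from h import *
s=shot('side','s5.png');t=shot('top','t5.png')
a=cv2.resize(s['color'][250:345,290:390],(480,456),interpolation=cv2.INTER_CUBIC); b=cv2.resize(t['color'][185:270,405:465],(320,456),interpolation=cv2.INTER_CUBIC)
cv2.imwrite('pics/c5.png',np.hstack([a,b])[:,:,::-1])
E
python3 f.py
```

```text
gripper_width: 0.0498
grip_force: 30.0
t29.27 F jig x -9.2 y -16.8 z 11.4 | pos x -0.84 y 1.29 z 0.14 mm yaw -20.78 tilt [-0.03  0.61] [-2.12  2.53  0.1 ]
t29.38 F jig x -9.2 y -16.5 z 11.1 | pos x -0.82 y 1.26 z 0.13 mm yaw -20.78 tilt [-0.03  0.61] [-2.06  2.53  0.21]
```

View pics/c5.png

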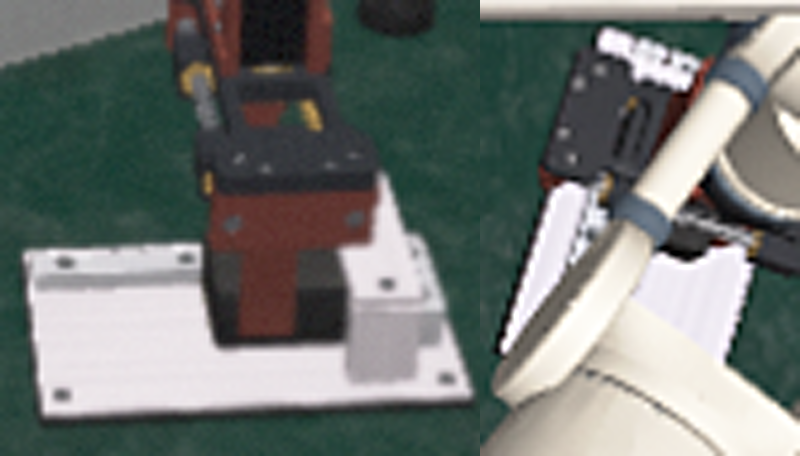

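The side crop shows the adapter flat, its front under the gate at column 345, parallel to the plate edge and against the fence. The forces are steady at about 16 N sideways and 11 N down, so I'm handing in.

```bash
python3 -c "
from plant import job_done
print(job_done())"; python3 f.py
```

```text
the job is handed in; nothing more can be done
None
the job is handed in; nothing more can be done
```

The adapter is in the jig's corner against stop and fence and still gripped, with about 16 N toward the fence and 11 N down at the wrist; the job is handed in, but no verdict came back.

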